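# Fill the tilt-out bin and hold it open

## Robot

A 7-joint arm with a two-finger parallel gripper is mounted at the origin on the work surface. World frame = base frame: x ahead of the robot, y to its left, z up, the work surface at z = 0. Lengths are in m, angles in degrees, forces in N, time in s.
With the tool pointing down it reaches from about 0.4 to 0.85 m from the base axis. Payload 6.9 kg.
Tool frame: the origin (TCP) lies midway between the tips of the shut fingers; the grasp point (between the pads) lies 19 mm behind it; z points along the fingers, y is the line along which they close (so a half turn about z gives the same grasp; the last joint's range is limited). The gripper opens to 85 mm and grips with 20 to 120 N. Pads are 22 mm wide; open, the fingers measure 114 mm over their backs; the gripper's body (76 mm by 85 mm) begins 54 mm behind the grasp point. The pads swing forward as they close: fully open they stand 13 mm farther back than shut.
Start: joints at [76.404, 29.078, -13.613, 85.955, 7.202, 65.827, -8.869], TCP at [0.21, -0.589, 0.231] pointing down, gripper open.
Joint ranges: [-176.47, 176.47], [-13.61, 117.27], [-81.72, 77.17], [0.22, 143.17], [-87.28, 267.28], [10, 112.55], [-165.47, 165.47]. Speed limits (degrees/s): [136.94, 136.94, 180, 180, 180, 180, 180].

## Interface

Orientations are given as [roll, pitch, yaw] about the fixed x, y, z axes, in that order (R = Rz(yaw) Ry(pitch) Rx(roll)).
In Python, from workcell import robot, capture, camera_model, models gives the robot as it stands. The module is installed in compiled form; this text tells all that it offers.
- The arm moves only by the tool carry_out, never from a script. Its argument "commands" is a list that holds one entry, the list of rows, each a list of 7 numbers: the shift along the tool's x, y, z in fractions of the full range, 1 being 600 mm, then the turn, a rotation vector about the tool's x, y, z in normalised numbers (1 is pi rad), then the finger opening in mm, from 0 to 85.4. In form: [[[x, y, z, rx, ry, rz, claw], ...]]. A call has 1 to 8 rows; each row is the pose to reach, as a shift and turn from the pose commanded when the call began, along the tool's axes at that moment; what a row does not reach only later rows make up. A row lasts 1/10 s, in which the tool goes at most 50 mm and 8.59 degrees, less where a joint would pass 70% of its speed; a pose out of reach is approached as far as the arm can. A shift or turn number past 1, either way, is cut back to 1. A call with a gripper value outside its range is refused whole. The fingers move at their own pace and stop on an object; "newtons" is the grip in N (left out, the last holds). Time passes only in rows, so rows that repeat a pose let the fingers close. It gives the time, the measured TCP pose, the force, the opening and the grip force at its end, in the units of the state.
- robot.get_obs(): the state, without advancing time (a new reading comes with each control period).
- capture(name): name is "scene" or "top"; returns the picture (400x640x3 uint8, red, green, blue); there is no depth.
- camera_model(name): a dict with "fx", "fy", "cx", "cy" (pixels), "pose" (4x4, takes a point from camera to world coordinates). Camera axes: x right, y up, looking along -z (the intrinsics and any distortion apply to the point x, -y, -z); pixel columns grow to the right and rows downward; lengths in m; the calibration is good to about 2 mm. A picture is of the moment at which its call begins. camera_model takes no time and is no camera call.
- robot.job_done(): hands the job in; it is judged then, once.
Trained networks look in the newest picture that a camera, given by its name, has taken for a name from the list of things; names that differ only in an ending like _2 or _b are one class to them, and where a whole thing is asked for, a point or a joint stands for the part that bears it (a point fixed in the world has none). Each returns a list of dicts, best first, with "p" (0 to 1); they miss things now and then, are a little off and sometimes report something else, mostly with a low value. They report only what shows in the picture. A call takes as long as a camera call.
- models.spot_in(query, camera): "centre" ([x, y, z] in m, in world coordinates, good to about 4 mm: the middle of the surface that is visible of it).
- models.spot_point(query, camera): "centre" ([x, y, z] in m, in world coordinates, good to about 4 mm: a listed point, or the origin of a listed thing).
The state is a dict: "time": time; "joint_positions": joint angles; "qvel": joint speeds; "tau": joint torques, N m; "tcp_pos": TCP position; "ee_rot": TCP orientation; "contact_force": force on the tool from outside, world axes, zero at the start; "ft_torque": the same for the moment, N m; "finger_gap": finger opening in m; "finger_force": force on a finger pad.
Only numpy, scipy, OpenCV 4.12 (cv2) and the standard library are available. Lean on these libraries where they do the work, as an engineer would, in place of code of your own. Each camera call takes 0.05 s, during which the arm holds its last target. There are 200 camera calls.

## Task

Stand the amber jar and the green tin upright in the steel bin on the shelf front, in one row with the blue canister that is already in it. Then tilt the bin out towards you to 30 degrees from its closed position and hold it there against its spring: the program finishes while the robot is still holding the bin open. Leave the pot, the cups and the sugar bowl on the shelf where they stand.

Things in the scene. Friction and masses are not known exactly. Their poses are not given: they have to be found in the camera images.
- shelf: fixed aluminium shelf on a mud-brick stub wall. Origin: on the table under the middle of the bin's hinge; +x to the wall, +y along the shelf (left), z up. Board top 110 high, x=100 to 260, 600 wide; wall 190 high, x=260 to 330. The bin hangs before the board, between cheeks 60 high at y=-112 and 112. Sizes in mm.
- bin (a joint): angle of the tilt-out steel bin in rad: 0 closed (upright), grows as its top tilts out to the shelf's -x (towards the robot), stop at 1.05; 30 degrees is 0.524. A spring shuts it whenever it is let go: about 0.4 N m at 0, 0.7 N m at 0.5 rad, so roughly 4 to 8 N at the handle.
- bin_in (a point): centre of the bin's inner floor; turns with the bin, its axes are the shelf's axes when closed. The bin is open at the top; inside 72 deep (x) by 192 wide (y), its wall 4 thick, rim 76 above the inner floor. Floor 34 above the table when closed. Sizes in mm.
- bin_handle (a point): middle of the bin's red handle bar: round, 10 thick, 120 long, along y, 60 in front (-x) of the bin's front face, 95 above the hinge and 15 above the rim; 55 free between bar and face. Turns with the bin. Sizes in mm.
- bin_hinge (a point): middle of the bin's hinge axis, which runs along the shelf's y at the lower front edge of the bin, 30 above the table. From it the handle lies at x=-60, z=95 in the bin's frame, and bin_in at x=40, z=4. Sizes in mm.
- jar: amber glass jar with a brass lid, an upright cylinder 58 across all the way up, 110 high, 175 to 350 g, starts on the table. Origin: centre of the underside, z up. Sizes in mm.
- tin: green square tin with a yellow lid, 56 by 56 all the way up, 110 high, 140 to 280 g, starts on the table. Origin: centre of the underside, x and y square to its sides, z up. Sizes in mm.
- canister: blue plastic canister with a white lid, upright cylinder 58 across, 110 high, already standing in the bin near the +y end. Origin: centre of the underside. Sizes in mm.
- pot: white ceramic teapot, about 104 across (155 over spout and handle), 112 high, on the shelf board; leave alone. Origin: centre of the underside. Sizes in mm.
- cup0: open amber glass cup, 60 across, 65 high, stands on the shelf board behind the bin; leave alone. Origin: centre of the underside. Sizes in mm.
- cup1: open amber glass cup, 60 across, 65 high, stands on the shelf board behind the bin; leave alone. Origin: centre of the underside. Sizes in mm.
- cup2: open amber glass cup, 60 across, 65 high, stands on the shelf board behind the bin; leave alone. Origin: centre of the underside. Sizes in mm.
- sugar: blue plastic sugar bowl, 90 across, 55 high, on the shelf board; leave alone. Origin: centre of the underside. Sizes in mm.

How it is judged (in metres and radians):
On the way:
1. jar, tin and canister all stand in the bin while it is closed (x of jar in the frame of bin_in between -0.02 and 0.02 m and y of jar in the frame of bin_in between -0.08 and 0.08 m and z of jar in the frame of bin_in between -0.008 and 0.015 m and angle between the z axis of each of jar, tin, canister and the z axis of bin_in, either way round below 0.25 rad and x of tin in the frame of bin_in between -0.02 and 0.02 m and y of tin in the frame of bin_in between -0.08 and 0.08 m and z of tin in the frame of bin_in between -0.008 and 0.015 m and x of canister in the frame of bin_in between -0.02 and 0.02 m and y of canister in the frame of bin_in between -0.08 and 0.08 m and z of canister in the frame of bin_in between -0.008 and 0.015 m and value of joint bin below 0.12 rad), for 0.2 s.
At the end, for the whole second after the job is handed in: The fingers hold the bin (more than 1 N) tilted out 30 degrees, give or take 5, through the last second; jar, tin and canister stand on the bin's floor within its walls, within 0.25 rad of the bin's upright (x of jar in the frame of bin_in between -0.02 and 0.02 m and y of jar in the frame of bin_in between -0.08 and 0.08 m and z of jar in the frame of bin_in between -0.008 and 0.015 m and angle between the z axis of each of jar, tin, canister and the z axis of bin_in, either way round below 0.25 rad and x of tin in the frame of bin_in between -0.02 and 0.02 m and y of tin in the frame of bin_in between -0.08 and 0.08 m and z of tin in the frame of bin_in between -0.008 and 0.015 m and x of canister in the frame of bin_in between -0.02 and 0.02 m and y of canister in the frame of bin_in between -0.08 and 0.08 m and z of canister in the frame of bin_in between -0.008 and 0.015 m and value of joint bin between 0.436 and 0.611 rad and contact force between the fingers and bin above 1 N); the arm keeps its last pose, push and grip.
It fails at once if pot shifted by more than 30 mm (distance of pot from where it was at the start of the episode above 0.03 m).
It fails at once if cup0 shifted by more than 30 mm (distance of cup0 from where it was at the start of the episode above 0.03 m).
It fails at once if cup1 shifted by more than 30 mm (distance of cup1 from where it was at the start of the episode above 0.03 m).
It fails at once if cup2 shifted by more than 30 mm (distance of cup2 from where it was at the start of the episode above 0.03 m).
It fails at once if sugar shifted by more than 30 mm (distance of sugar from where it was at the start of the episode above 0.03 m).
It also fails if it takes over 64 s, if anything falls off the work surface, if the arm or the gripper's body presses on something with over 40 N, if the wrist force passes 120 N, or if a joint passes its speed limit or range.

## Working session

There is one attempt and no reset: what is moved stays moved. The work goes in short steps, Python scripts to look and compute and a tool call to move; the robot and the scene stay as the last step left them, time stands still between calls to the robot, and variables do not carry over. Pictures are saved under pics/ and viewed, at most 10 in all, crops included, and the job is handed in when it is done.

Besides the shell and the picture viewer there is one more tool, called as a command line: name --argument value ..., lists and objects as JSON in quotes. carry_out: Moves the arm, as the interface text tells. Its arguments: {"type":"object","properties":{"commands":{"type":"array","items":{"type":"array","items":{"type":"array","items":{"type":"number"}}}},"newtons":{"type":"number"}},"required":["commands"]}

```bash
mkdir -p pics; python3 - <<'E'
from workcell import robot,capture,camera_model,models
import cv2,numpy as np
o=robot.get_obs();print(o['time'],o['tcp_pos'],o['ee_rot'],o['finger_gap'])
for c in ['scene','top']:
    im=capture(c);cv2.imwrite(f'pics/{c}0.png',im[:,:,::-1]);print(c,np.round(camera_model(c)['pose'],3).tolist(),camera_model(c)['fx'])
    for q in ['jar','tin','canister','bin_in','bin_handle','bin_hinge','shelf','pot','cup0','sugar']:
        print(q,[(np.round(d['centre'],3).tolist(),round(d['p'],2)) for d in models.spot_point(q,c)[:3]])
E
```

```text
0.0 [ 0.20983836 -0.58818774  0.23042925] [-1.79897265e+02  1.40691131e-03  1.96430958e+01] 0.08550508159902381
scene [[0.724, -0.443, 0.529, 1.054], [0.69, 0.44, -0.575, -0.535], [0.022, 0.781, 0.624, 0.637], [0.0, 0.0, 0.0, 1.0]] 377.52469279213324
jar [([0.435, 0.288, -0.0], 0.56)]
tin [([0.401, -0.3, 0.001], 0.64)]
canister [([0.618, 0.125, 0.032], 0.93)]
bin_in [([0.621, 0.061, 0.028], 0.96)]
bin_handle [([0.521, 0.052, 0.123], 0.71), ([0.402, -0.301, -0.0], 0.5)]
bin_hinge [([0.581, 0.062, 0.027], 0.82)]
shelf [([0.584, 0.059, 0.001], 0.67)]
pot [([0.752, -0.123, 0.11], 0.6), ([0.435, 0.289, -0.002], 0.25)]
cup0 [([0.757, 0.185, 0.111], 0.84), ([0.742, 0.097, 0.113], 0.79), ([0.748, 0.003, 0.108], 0.58)]
sugar [([0.735, 0.267, 0.112], 0.61)]
top [[0.017, 0.987, -0.159, 0.471], [-1.0, 0.017, 0.001, -0.009], [0.003, 0.159, 0.987, 0.998], [0.0, 0.0, 0.0, 1.0]] 401.5874738467394
jar [([0.435, 0.288, -0.002], 0.57), ([0.526, 0.054, 0.122], 0.27)]
tin [([0.407, -0.294, -0.005], 0.78)]
canister [([0.62, 0.126, 0.032], 0.61)]
bin_in [([0.623, 0.058, 0.036], 0.75)]
bin_handle [([0.522, 0.054, 0.121], 0.6)]
bin_hinge [([0.58, 0.06, 0.028], 0.81), ([0.621, 0.057, 0.033], 0.44)]
shelf [([0.527, 0.053, 0.123], 0.74), ([0.584, 0.057, -0.003], 0.63), ([0.753, -0.127, 0.113], 0.21)]
pot [([0.755, -0.127, 0.113], 0.84)]
cup0 [([0.76, 0.185, 0.111], 0.86), ([0.751, 0.003, 0.11], 0.68), ([0.744, 0.099, 0.108], 0.64)]
sugar [([0.734, 0.27, 0.108], 0.57), ([0.76, 0.186, 0.111], 0.53)]
```

View pics/top0.png

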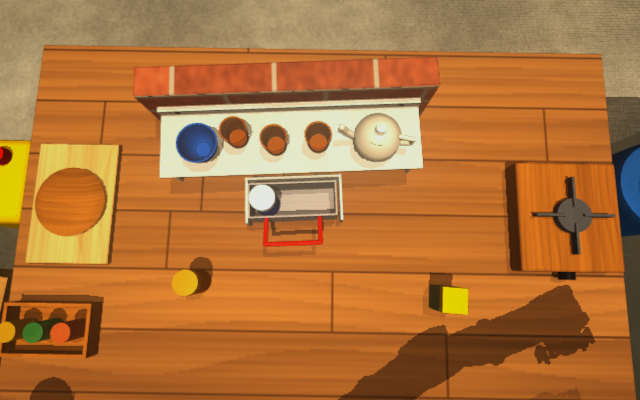

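View pics/scene0.png

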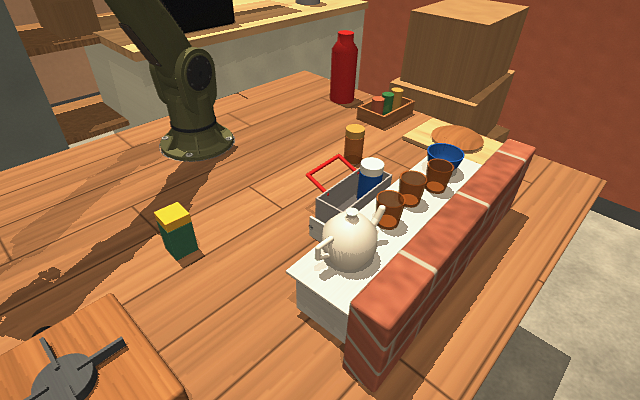

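```bash
cat > h.py <<'E'
from workcell import robot,capture,camera_model,models
import cv2,numpy as np
from scipy.spatial.transform import Rotation as R
def ray(cam,uv,z):
    m=camera_model(cam);P=np.array(m['pose']);uv=np.atleast_2d(np.array(uv,float))
    d=np.c_[(uv[:,0]-m['cx'])/m['fx'],-(uv[:,1]-m['cy'])/m['fy'],-np.ones(len(uv))]@P[:3,:3].T
    return P[:3,3]+d*((z-P[2,3])/d[:,2])[:,None]
def rel(p,yaw,pitch=0):
    """shift (mm) and rotvec (deg) in tool axes from current to TCP p, orientation Rz(yaw)Ry... tool down"""
    o=robot.get_obs();T=R.from_euler('xyz',o['ee_rot'],degrees=True)
    G=R.from_euler('y',pitch,degrees=True)*R.from_euler('xyz',[180,0,yaw],degrees=True)
    s=T.inv().apply(np.array(p)-o['tcp_pos'])*1000
    return np.round(s,1).tolist(),np.round((T.inv()*G).as_rotvec(degrees=True),1).tolist()
E
python3 - <<'E'
from h import *
m=camera_model('top');print({k:v for k,v in m.items() if k!='pose'})
im=cv2.cvtColor(cv2.imread('pics/top0.png'),cv2.COLOR_BGR2HSV)
H,S,V=cv2.split(im)
def comp(mask,x0,x1,y0,y1):
    q=np.zeros_like(mask,np.uint8);q[y0:y1,x0:x1]=mask[y0:y1,x0:x1];return q
red=comp(((H<4)|(H>176))&(S>180)&(V>80),250,340,236,250)
v,u=np.nonzero(red);w=ray('top',np.c_[u+.5,v+.5],.125)
w=w[(w[:,0]>0)];
print('bar mean',w.mean(0),len(w),'extent',w.min(0),w.max(0)); y=w[:,1];ok=(y>y.min()+.015)&(y<y.max()-.015)
a=np.polyfit(y[ok],w[ok,0],1);print('shelf yaw',np.degrees(np.arctan(-a[0])))
for n,b in [('tin',(420,490,270,330)),('jar',(160,215,255,310))]:
    q=comp((H>18)&(H<35)&(S>150)&(V>120),*b)
    c=max(cv2.findContours(q,0,2)[0],key=cv2.contourArea)
    W=ray('top',c[:,0]+.5,.11)[:,:2];r=cv2.minAreaRect((W*1000).astype(np.float32));print(n,cv2.boundingRect(c),r)
# board front edge (white/brick)
wh=(S<60)&(V>170)
pts=[(x,np.nonzero(wh[150:190,x])[0].max()+151) for x in list(range(175,240,4))+list(range(350,415,4)) if wh[150:190,x].any()]
W=ray('top',pts,.11);a=np.polyfit(W[:,1],W[:,0],1);print('board yaw',np.degrees(np.arctan(-a[0])),a[1])
E
```

```text
{'fx': 401.5874738467394, 'fy': 401.5874738467394, 'cx': 322.2049437973409, 'cy': 202.26015655647967}
bar mean [0.52330659 0.05482872 0.125     ] 133 extent [ 0.51670276 -0.00915143  0.125     ] [0.53609136 0.11476655 0.125     ]
shelf yaw 2.301343400058628
tin (442, 286, 27, 29) ((404.36114501953125, -299.8783874511719), (56.530975341796875, 56.674713134765625), 86.65896606445312)
jar (172, 270, 26, 26) ((431.70050048828125, 285.1298522949219), (53.6632194519043, 54.10587692260742), 3.7765867710113525)
board yaw 3.1755509542633353 0.6836180793936011
```

```bash
python3 -c "
from h import *
print(rel([.404,-.298,.2],86.7))"
```

```text
([280.3, -208.5, 31.3], [-0.0, -0.0, -67.1])
```

Units first: shifts go in shares of 600 mm and turns go in shares of pi rad. So 280 mm / 600 = 0.4667, -208.5 mm / 600 = -0.3475, -67 degrees / 180 = -0.3722.

carry_out --commands '[[[0.4667, -0.3475, 0.0517, 0, 0, -0.3722, 85], [0.4667, -0.3475, 0.0517, 0, 0, -0.3722, 85], [0.4667, -0.3475, 0.0517, 0, 0, -0.3722, 85], [0.4667, -0.3475, 0.0517, 0, 0, -0.3722, 85], [0.4667, -0.3475, 0.0517, 0, 0, -0.3722, 85], [0.4667, -0.3475, 0.0517, 0, 0, -0.3722, 85], [0.4667, -0.3475, 0.0517, 0, 0, -0.3722, 85], [0.4667, -0.3475, 0.0517, 0, 0, -0.3722, 85]]]' --newtons 40

```text
time: 1.9
tcp_pos: [0.408, -0.2911, 0.2009]
ee_rot: [179.8, -0.1, 87.6]
contact_force: [-0.0, 0.3, 0.4]
finger_gap: 0.0848
finger_force: 0.0
```

```bash
python3 -c "
from h import *
o=robot.get_obs();print(o['time'],o['tcp_pos'],o['ee_rot'],o['joint_positions'])
print(rel([.404,-.298,.078],86.7))"
```

```text
1.9 [ 0.40803997 -0.29109535  0.20086289] [ 1.7982586e+02 -1.3666244e-01  8.7597467e+01] [ 57.85953226  22.16014096 -35.08436087 106.78991233  14.99791045
  55.59777828  13.8285164 ]
([-7.4, -4.1, 122.8], [0.2, -0.1, 0.9])
```

carry_out --commands '[[[0, 0, 0.0667, 0, 0, 0, 85], [0, 0, 0.0667, 0, 0, 0, 85], [0, 0, 0.0667, 0, 0, 0, 85]]]'

```text
time: 2.2
tcp_pos: [0.4033, -0.2981, 0.1604]
ee_rot: [-179.9, -0.1, 86.6]
contact_force: [0.5, 0.9, 0.5]
finger_gap: 0.0849
finger_force: 0.0
```

```bash
python3 -c "
from h import *
print(rel([.404,-.298,.078],86.7))"
```

```text
([0.0, 0.8, 82.4], [-0.1, -0.1, -0.1])
```

To row units: 82 mm / 600 = 0.1367, 45 mm / 600 = 0.075.

carry_out --commands '[[[0, 0, 0.075, 0, 0, 0, 85], [0, 0, 0.1367, 0, 0, 0, 85], [0, 0, 0.1367, 0, 0, 0, 85], [0, 0, 0.1367, 0, 0, 0, 85], [0, 0, 0.1367, 0, 0, 0, 50], [0, 0, 0.1367, 0, 0, 0, 50], [0, 0, 0.1367, 0, 0, 0, 50], [0, 0, 0.1367, 0, 0, 0, 50]]]'

```text
time: 3.0
tcp_pos: [0.4048, -0.2989, 0.0803]
ee_rot: [179.8, 0.1, 86.6]
contact_force: [0.5, -0.4, 8.1]
finger_gap: 0.0554
finger_force: 41.3
```

carry_out --commands '[[[0, 0, 0, 0, 0, 0, 50], [0, 0, 0, 0, 0, 0, 50], [0, 0, 0, 0, 0, 0, 50]]]'

```text
time: 3.3
tcp_pos: [0.4049, -0.299, 0.0803]
ee_rot: [179.8, 0.1, 86.6]
contact_force: [-0.1, -0.1, 9.2]
finger_gap: 0.0552
finger_force: 41.3
```

To row units: -150 mm / 600 = -0.25, -130 mm / 600 = -0.2167.

carry_out --commands '[[[0, 0, -0.0667, 0, 0, 0, 50], [0, 0, -0.1417, 0, 0, 0, 50], [0, 0, -0.2167, 0, 0, 0, 50], [0, 0, -0.25, 0, 0, 0, 50], [0, 0, -0.25, 0, 0, 0, 50], [0, 0, -0.25, 0, 0, 0, 50]]]'

```text
time: 3.9
tcp_pos: [0.4033, -0.2982, 0.2287]
ee_rot: [180.0, 0.1, 86.6]
contact_force: [0.2, 0.1, -1.7]
finger_gap: 0.0552
finger_force: 45.1
```

```bash
python3 -c "
from h import *
print(rel([.6252,-.002,.228],93))
print([ (q,c,models.spot_point(q,c)[:1]) for c in ['scene','top'] if capture(c) is not None for q in ['tin']])"
```

```text
([308.8, 204.0, 0.5], [0.0, 0.1, -6.4])
[('tin', 'scene', [{'centre': [0.4047, -0.2966, 0.1506], 'p': 0.66}]), ('tin', 'top', [{'centre': [0.4053, -0.2931, 0.1445], 'p': 0.59}])]
```

To row units: 309 mm / 600 = 0.515, 204 mm / 600 = 0.34, -6.4 degrees / 180 = -0.0356.

carry_out --commands '[[[0.0667, 0.0433, 0, 0, 0, -0.0056, 50], [0.1367, 0.09, 0, 0, 0, -0.0111, 50], [0.2067, 0.1367, 0, 0, 0, -0.0167, 50], [0.2767, 0.1833, 0, 0, 0, -0.0222, 50], [0.3467, 0.2283, 0, 0, 0, -0.0278, 50], [0.4167, 0.275, 0, 0, 0, -0.0333, 50], [0.475, 0.3133, 0, 0, 0, -0.0356, 50], [0.515, 0.34, 0, 0, 0, -0.0356, 50]]]'

```text
time: 4.9
tcp_pos: [0.6264, 0.0024, 0.2269]
ee_rot: [-179.9, -0.1, 93.3]
contact_force: [-0.1, -0.5, -0.7]
finger_gap: 0.0552
finger_force: 44.9
```

carry_out --commands '[[[0, 0, 0, 0, 0, 0, 50], [0, 0, 0, 0, 0, 0, 50]]]'

```text
time: 5.1
tcp_pos: [0.6251, -0.001, 0.2268]
ee_rot: [-179.9, -0.0, 93.1]
contact_force: [0.0, -0.3, -2.1]
finger_gap: 0.0551
finger_force: 44.8
```

```bash
python3 - <<'E'
from h import *
print(rel([.6252,-.002,.118],93))
for c in ['scene','top']:
    im=capture(c);cv2.imwrite(f'pics/{c}1.png',im[:,:,::-1])
    for q in ['tin','canister','bin_in','bin_hinge','bin_handle']:
        print(c,q,[np.round(d['centre'],4).tolist() for d in models.spot_point(q,c)[:1]])
a=cv2.imread('pics/scene1.png')[80:300,240:520];b=cv2.imread('pics/top1.png')[100:320,190:470]
cv2.imwrite('pics/c1.png',cv2.resize(np.hstack([a,b]),(800,314)))
E
```

```text
([-1.1, 0.4, 108.8], [-0.1, -0.0, 0.1])
scene tin [[0.6231, 0.0, 0.1473]]
scene canister [[0.6208, 0.1206, 0.0368]]
scene bin_in [[0.6212, 0.0621, 0.0316]]
scene bin_hinge [[0.5815, 0.0612, 0.025]]
scene bin_handle [[0.5196, 0.0562, 0.1217]]
top tin []
top canister [[0.5222, 0.0541, 0.1217]]
top bin_in [[0.6195, 0.0574, 0.0332]]
top bin_hinge [[0.5832, 0.0596, 0.0272]]
top bin_handle [[0.5215, 0.0534, 0.1236]]
```

View pics/c1.png

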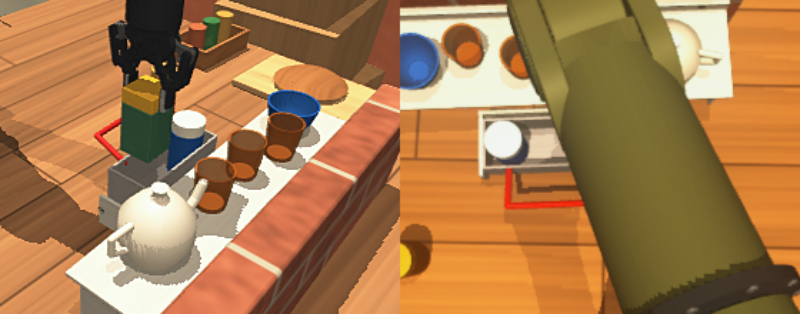

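To row units: 98 mm / 600 = 0.1633, 90 mm / 600 = 0.15.

carry_out --commands '[[[-0.0017, 0, 0.0333, 0, 0, 0, 50], [-0.0017, 0, 0.075, 0, 0, 0, 50], [-0.0017, 0, 0.1083, 0, 0, 0, 50], [-0.0017, 0, 0.1333, 0, 0, 0, 50], [-0.0017, 0, 0.15, 0, 0, 0, 50], [-0.0017, 0, 0.1633, 0, 0, 0, 50], [-0.0017, 0, 0.1633, 0, 0, 0, 50]]]'

```text
time: 6.4
tcp_pos: [0.6252, -0.0027, 0.1296]
ee_rot: [-179.9, -0.0, 93.0]
contact_force: [-0.2, 0.2, -2.2]
finger_gap: 0.0552
finger_force: 45.0
```

To row units: 10 mm / 600 = 0.0167, 8 mm / 600 = 0.0133.

carry_out --commands '[[[0, 0, 0.0067, 0, 0, 0, 50], [0, 0, 0.0133, 0, 0, 0, 50], [0, 0, 0.0167, 0, 0, 0, 50], [0, 0, 0.0167, 0, 0, 0, 50]]]'

```text
time: 6.8
tcp_pos: [0.6254, -0.0027, 0.1202]
ee_rot: [-180.0, 0.0, 93.0]
contact_force: [-0.1, 0.3, -3.1]
finger_gap: 0.0553
finger_force: 45.0
```

Tin bottom about 0.040 against a floor at 0.034; down a little more, then release.

To row units: 5 mm / 600 = 0.0083, 3 mm / 600 = 0.005.

carry_out --commands '[[[0, 0, 0.005, 0, 0, 0, 50], [0, 0, 0.0083, 0, 0, 0, 50], [0, 0, 0.0083, 0, 0, 0, 50]]]'

```text
time: 7.1
tcp_pos: [0.6253, -0.0027, 0.115]
ee_rot: [-180.0, -0.0, 93.0]
contact_force: [-0.7, 0.5, -1.8]
finger_gap: 0.0557
finger_force: 45.0
```

carry_out --commands '[[[0, 0, 0, 0, 0, 0, 72], [0, 0, 0, 0, 0, 0, 72], [0, 0, 0, 0, 0, 0, 72], [0, 0, 0, 0, 0, 0, 72]]]'

```text
time: 7.5
tcp_pos: [0.6256, -0.0026, 0.1155]
ee_rot: [180.0, 0.0, 93.0]
contact_force: [0.7, -0.5, 0.1]
finger_gap: 0.0719
finger_force: 0.0
```

To row units: -130 mm / 600 = -0.2167, -100 mm / 600 = -0.1667.

carry_out --commands '[[[0, 0, -0.0417, 0, 0, 0, 72], [0, 0, -0.1, 0, 0, 0, 72], [0, 0, -0.1667, 0, 0, 0, 85], [0, 0, -0.2167, 0, 0, 0, 85], [0, 0, -0.2167, 0, 0, 0, 85]]]'

```text
time: 8.0
tcp_pos: [0.6275, -0.0018, 0.2503]
ee_rot: [179.5, -0.0, 93.0]
contact_force: [0.7, 0.3, 0.2]
finger_gap: 0.0851
finger_force: 0.0
```

```bash
python3 - <<'E'
from h import *
print(rel([.433,.287,.2],93))
for q in ['tin','bin_in']:
  for c in ['scene','top']:
    capture(c);print(c,q,[np.round(d['centre'],4).tolist() for d in models.spot_point(q,c)[:1]])
for q in ['jar']:
  for c in ['scene','top']:
    print(c,q,[np.round(d['centre'],4).tolist() for d in models.spot_point(q,c)[:1]])
E
```

```text
([298.7, -179.4, 48.9], [0.5, -0.0, 0.0])
scene tin [[0.6212, -0.0001, 0.0339]]
top tin [[0.4316, 0.2867, -0.0009]]
scene bin_in [[0.6241, -0.0032, 0.0367]]
top bin_in [[0.6216, 0.0582, 0.0353]]
scene jar [[0.4369, 0.2863, -0.0012]]
top jar [[0.4342, 0.287, 0.0003]]
```

To row units: 298 mm / 600 = 0.4967, -178 mm / 600 = -0.2967.

carry_out --commands '[[[0.4967, -0.2967, 0.075, 0, 0, 0, 85], [0.4967, -0.2967, 0.075, 0, 0, 0, 85], [0.4967, -0.2967, 0.075, 0, 0, 0, 85], [0.4967, -0.2967, 0.075, 0, 0, 0, 85], [0.4967, -0.2967, 0.075, 0, 0, 0, 85], [0.4967, -0.2967, 0.075, 0, 0, 0, 85], [0.4967, -0.2967, 0.075, 0, 0, 0, 85], [0.4967, -0.2967, 0.075, 0, 0, 0, 85]]]'

```text
time: 9.3
tcp_pos: [0.4265, 0.2923, 0.2005]
ee_rot: [-179.9, -0.2, 93.7]
contact_force: [0.6, -0.3, 1.2]
finger_gap: 0.0854
finger_force: 0.0
```

carry_out --commands '[[[0, 0, 0, 0, 0, 0, 85], [0, 0, 0, 0, 0, 0, 85]]]'

```text
time: 9.5
tcp_pos: [0.4327, 0.2846, 0.2001]
ee_rot: [180.0, 0.0, 93.0]
contact_force: [0.8, -0.9, 0.4]
finger_gap: 0.085
finger_force: 0.0
```

```bash
python3 -c "
from h import *
print(rel([.434,.287,.078],93))"
```

```text
([2.4, 1.5, 122.1], [0.0, 0.0, -0.0])
```

To row units: 122 mm / 600 = 0.2033, 90 mm / 600 = 0.15.

carry_out --commands '[[[0.0033, 0.0017, 0.075, 0, 0, 0, 85], [0.0033, 0.0017, 0.15, 0, 0, 0, 85], [0.0033, 0.0017, 0.2033, 0, 0, 0, 85], [0.0033, 0.0017, 0.2033, 0, 0, 0, 85], [0.0033, 0.0017, 0.2033, 0, 0, 0, 85], [0.0033, 0.0017, 0.2033, 0, 0, 0, 50], [0.0033, 0.0017, 0.2033, 0, 0, 0, 50], [0.0033, 0.0017, 0.2033, 0, 0, 0, 50]]]'

```text
time: 10.3
tcp_pos: [0.4339, 0.2881, 0.0803]
ee_rot: [179.8, -0.1, 93.0]
contact_force: [0.2, -1.4, 7.7]
finger_gap: 0.057
finger_force: 41.5
```

carry_out --commands '[[[0, 0, 0, 0, 0, 0, 50], [0, 0, 0, 0, 0, 0, 50], [0, 0, 0, 0, 0, 0, 50]]]'

```text
time: 10.6
tcp_pos: [0.4338, 0.2881, 0.0803]
ee_rot: [179.8, -0.1, 93.0]
contact_force: [-1.5, 0.1, 6.4]
finger_gap: 0.057
finger_force: 41.5
```

carry_out --commands '[[[0, 0, -0.0667, 0, 0, 0, 50], [0, 0, -0.1417, 0, 0, 0, 50], [0, 0, -0.2167, 0, 0, 0, 50], [0, 0, -0.25, 0, 0, 0, 50], [0, 0, -0.25, 0, 0, 0, 50], [0, 0, -0.25, 0, 0, 0, 50]]]'

```text
time: 11.2
tcp_pos: [0.4328, 0.2872, 0.2287]
ee_rot: [179.9, 0.0, 93.0]
contact_force: [0.3, -0.5, -1.6]
finger_gap: 0.0571
finger_force: 44.6
```

```bash
python3 -c "
from h import *
print(rel([.622,.0615,.228],93))
print([ (q,c,models.spot_point(q,c)[:1]) for c in ['scene','top'] if capture(c) is not None for q in ['jar']])"
```

```text
([-235.3, 177.0, 1.0], [0.1, 0.0, 0.0])
[('jar', 'scene', [{'centre': [0.4346, 0.2879, 0.1492], 'p': 0.62}]), ('jar', 'top', [{'centre': [0.4297, 0.2913, 0.1464], 'p': 0.74}])]
```

To row units: -236 mm / 600 = -0.3933, -228 mm / 600 = -0.38.

carry_out --commands '[[[-0.0583, 0.0433, -0.0167, 0, 0, 0, 50], [-0.1167, 0.0883, -0.0333, 0, 0, 0, 50], [-0.1767, 0.1333, -0.0333, 0, 0, 0, 50], [-0.2367, 0.1783, -0.0333, 0, 0, 0, 50], [-0.2917, 0.22, -0.0333, 0, 0, 0, 50], [-0.3433, 0.2583, -0.0333, 0, 0, 0, 50], [-0.38, 0.2867, -0.0333, 0, 0, 0, 50], [-0.3933, 0.295, -0.0333, 0, 0, 0, 50]]]'

```text
time: 12.2
tcp_pos: [0.6236, 0.0572, 0.2461]
ee_rot: [-179.9, 0.1, 92.8]
contact_force: [-0.6, 0.5, -1.9]
finger_gap: 0.0566
finger_force: 44.4
```

carry_out --commands '[[[0, 0, 0, 0, 0, 0, 50], [0, 0, 0, 0, 0, 0, 50]]]'

```text
time: 12.4
tcp_pos: [0.6212, 0.0628, 0.2477]
ee_rot: [-179.9, -0.1, 93.1]
contact_force: [0.3, 0.9, -1.3]
finger_gap: 0.0569
finger_force: 44.4
```

```bash
python3 - <<'E'
from h import *
print(rel([.622,.0605,.118],93))
for c in ['scene','top']:
    im=capture(c);cv2.imwrite(f'pics/{c}2.png',im[:,:,::-1])
    for q in ['jar','tin','canister','bin_in','bin_hinge']:
        print(c,q,[np.round(d['centre'],4).tolist() for d in models.spot_point(q,c)[:1]])
a=cv2.imread('pics/scene2.png')[100:260,280:440];b=cv2.imread('pics/top2.png')[140:300,200:360]
cv2.imwrite('pics/c2.png',cv2.resize(np.hstack([a,b]),(800,400)))
E
```

```text
([-2.5, 0.9, 129.7], [-0.1, -0.1, 0.1])
scene jar [[0.6211, 0.0649, 0.1674]]
scene tin [[0.627, -0.002, 0.0347]]
scene canister [[0.5208, 0.0582, 0.124]]
scene bin_in []
scene bin_hinge []
top jar []
top tin []
top canister []
top bin_in []
top bin_hinge []
```

View pics/c2.png

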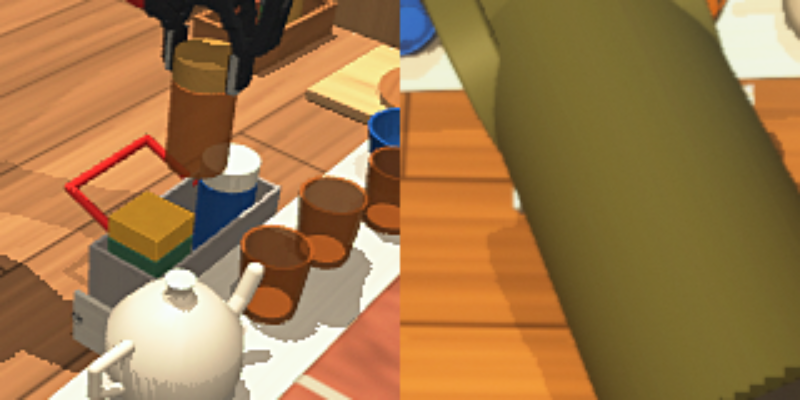

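To row units: 98 mm / 600 = 0.1633, 92 mm / 600 = 0.1533.

carry_out --commands '[[[-0.005, 0.0017, 0.0417, 0, 0, 0, 50], [-0.005, 0.0017, 0.075, 0, 0, 0, 50], [-0.005, 0.0017, 0.0917, 0, 0, 0, 50], [-0.005, 0.0017, 0.1083, 0, 0, 0, 50], [-0.005, 0.0017, 0.125, 0, 0, 0, 50], [-0.005, 0.0017, 0.1417, 0, 0, 0, 50], [-0.005, 0.0017, 0.1533, 0, 0, 0, 50], [-0.005, 0.0017, 0.1633, 0, 0, 0, 50]]]'

```text
time: 13.8
tcp_pos: [0.6233, 0.0583, 0.1499]
ee_rot: [180.0, -0.0, 93.0]
contact_force: [1.0, 0.8, -1.0]
finger_gap: 0.057
finger_force: 44.5
```

To row units: 28 mm / 600 = 0.0467, 26 mm / 600 = 0.0433.

carry_out --commands '[[[0, 0, 0.0117, 0, 0, 0, 50], [0, 0, 0.0233, 0, 0, 0, 50], [0, 0, 0.0333, 0, 0, 0, 50], [0, 0, 0.0433, 0, 0, 0, 50], [0, 0, 0.0467, 0, 0, 0, 50], [0, 0, 0.0467, 0, 0, 0, 50]]]'

```text
time: 14.4
tcp_pos: [0.6231, 0.0583, 0.1219]
ee_rot: [-180.0, -0.0, 93.0]
contact_force: [-0.2, -0.1, -0.8]
finger_gap: 0.057
finger_force: 44.5
```

No contact so far; bottom at about 0.042.

carry_out --commands '[[[0, 0, 0.005, 0, 0, 0, 50], [0, 0, 0.01, 0, 0, 0, 50], [0, 0, 0.0108, 0, 0, 0, 50], [0, 0, 0.0108, 0, 0, 0, 50]]]'

```text
time: 14.8
tcp_pos: [0.6232, 0.0583, 0.1157]
ee_rot: [-180.0, 0.0, 93.0]
contact_force: [0.8, 0.1, -2.2]
finger_gap: 0.0567
finger_force: 44.5
```

carry_out --commands '[[[0, 0, 0, 0, 0, 0, 72], [0, 0, 0, 0, 0, 0, 72], [0, 0, 0, 0, 0, 0, 72], [0, 0, 0, 0, 0, 0, 72]]]'

```text
time: 15.2
tcp_pos: [0.6234, 0.0584, 0.116]
ee_rot: [180.0, -0.0, 93.0]
contact_force: [0.3, 1.0, 0.6]
finger_gap: 0.0718
finger_force: 0.0
```

To row units: -110 mm / 600 = -0.1833, -95 mm / 600 = -0.1583.

carry_out --commands '[[[0, 0, -0.0417, 0, 0, 0, 72], [0, 0, -0.1, 0, 0, 0, 72], [0, 0, -0.1583, 0, 0, 0, 60], [0, 0, -0.1833, 0, 0, 0, 45], [0, 0, -0.1833, 0, 0, 0, 45]]]'

```text
time: 15.7
tcp_pos: [0.6245, 0.0589, 0.2286]
ee_rot: [179.7, -0.0, 93.0]
contact_force: [-1.1, 0.5, -0.1]
finger_gap: 0.0451
finger_force: 0.0
```

```bash
python3 - <<'E'
from h import *
o=robot.get_obs();print(o['joint_positions'])
print(rel([.521,.055,.19],93))
for c in ['scene','top']:
    im=capture(c);cv2.imwrite(f'pics/{c}3.png',im[:,:,::-1])
    for q in ['jar','tin','canister','bin_in','bin_handle']:
        print(c,q,[np.round(d['centre'],4).tolist() for d in models.spot_point(q,c)[:1]])
a=cv2.imread('pics/scene3.png')[100:260,280:440]
cv2.imwrite('pics/c3.png',cv2.resize(a,(480,480)))
E
```

```text
[ 14.53472853  32.36246832 -37.79413797  85.92031254  20.6977952
  68.5180782  -23.43790569]
([1.5, -103.7, 38.1], [0.3, -0.0, 0.0])
scene jar [[0.7502, 0.0038, 0.1082]]
scene tin [[0.6229, -0.0016, 0.0359]]
scene canister [[0.6193, 0.1244, 0.035]]
scene bin_in []
scene bin_handle [[0.5239, 0.0574, 0.1244]]
top jar []
top tin []
top canister []
top bin_in []
top bin_handle []
```

View pics/c3.png

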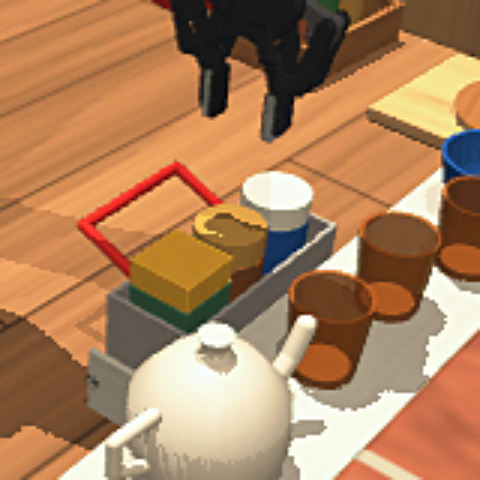

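To row units: -103 mm / 600 = -0.1717, -80 mm / 600 = -0.1333.

carry_out --commands '[[[0.0017, -0.0667, 0, 0, 0, 0, 45], [0.0017, -0.1333, 0, 0, 0, 0, 45], [0.0017, -0.1717, 0.025, 0, 0, 0, 45], [0.0017, -0.1717, 0.0633, 0, 0, 0, 45], [0.0017, -0.1717, 0.0633, 0, 0, 0, 45], [0.0017, -0.1717, 0.0633, 0, 0, 0, 45]]]'

```text
time: 16.9
tcp_pos: [0.5208, 0.054, 0.1882]
ee_rot: [-180.0, -0.0, 93.0]
contact_force: [0.5, 0.4, -0.4]
finger_gap: 0.0447
finger_force: 0.0
```

```bash
python3 - <<'E'
from h import *
print(rel([.522,.055,.106],93))
for c in ['scene','top']:
    capture(c)
    for q in ['jar','bin_handle']:
        print(c,q,[np.round(d['centre'],4).tolist() for d in models.spot_point(q,c)[:1]])
E
```

```text
([1.0, 1.3, 82.2], [-0.0, -0.0, 0.0])
scene jar [[0.7575, 0.1886, 0.1099]]
scene bin_handle [[0.5235, 0.0569, 0.1229]]
top jar []
top bin_handle []
```

To row units: 82 mm / 600 = 0.1367, 72 mm / 600 = 0.12.

carry_out --commands '[[[0.0017, 0.0025, 0.05, 0, 0, 0, 45], [0.0017, 0.0025, 0.0917, 0, 0, 0, 45], [0.0017, 0.0025, 0.12, 0, 0, 0, 45], [0.0017, 0.0025, 0.1367, 0, 0, 0, 45], [0.0017, 0.0025, 0.1367, 0, 0, 0, 45], [0.0017, 0.0025, 0.1367, 0, 0, 0, 45]]]'

```text
time: 17.8
tcp_pos: [0.5222, 0.0552, 0.1064]
ee_rot: [180.0, -0.0, 93.0]
contact_force: [0.1, -0.0, -0.1]
finger_gap: 0.0449
finger_force: 0.0
```

carry_out --commands '[[[0, 0, 0, 0, 0, 0, 25], [0, 0, 0, 0, 0, 0, 18], [0, 0, 0, 0, 0, 0, 12], [0, 0, 0, 0, 0, 0, 5], [0, 0, 0, 0, 0, 0, 5], [0, 0, 0, 0, 0, 0, 5], [0, 0, 0, 0, 0, 0, 5]]]' --newtons 40

```text
time: 18.5
tcp_pos: [0.5217, 0.0549, 0.1063]
ee_rot: [180.0, 0.0, 93.0]
contact_force: [-2.6, 0.1, 5.4]
finger_gap: 0.0086
finger_force: 39.1
```

To row units: -14.5 mm / 600 = -0.0242, -12.8 mm / 600 = -0.0213, -10.5 degrees / 180 = -0.0583.

carry_out --commands '[[[0, -0.0033, 0.0027, -0.0083, 0, 0, 5], [0, -0.0065, 0.0053, -0.0167, 0, 0, 5], [0, -0.0097, 0.0083, -0.025, 0, 0, 5], [0, -0.0127, 0.0112, -0.0333, 0, 0, 5], [0, -0.0157, 0.0142, -0.0417, 0, 0, 5], [0, -0.0185, 0.0172, -0.05, 0, 0, 5], [0, -0.0213, 0.0203, -0.0583, 0, 0, 5], [0, -0.0242, 0.0235, -0.0667, 0, 0, 5]]]'

```text
time: 19.3
tcp_pos: [0.5083, 0.0542, 0.0932]
ee_rot: [167.8, 0.0, 93.0]
contact_force: [-0.9, -3.3, 11.0]
finger_gap: 0.0084
finger_force: 39.7
```

```bash
cat > b.py <<'E'
from h import *
o=robot.get_obs();T=R.from_euler('xyz',o['ee_rot'],degrees=True)
g=o['tcp_pos']-.018*T.as_matrix()[:,2]
print(g,o['ee_rot'],o['contact_force'])
d=g[:2]-np.array([.582,.058]);r=d@[np.cos(np.radians(3)),np.sin(np.radians(3))]
print('bin deg',np.degrees(np.arctan2(-r,g[2]-.03)-np.arctan2(.06,.095)),np.hypot(r,g[2]-.03),o['joint_positions'])
E
python3 b.py
```

```text
[0.50446641 0.05398855 0.11076942] [1.67761176e+02 1.59218396e-02 9.30292977e+01] [-0.93494006 -3.29465158 10.9670339 ]
bin deg 11.591606441079444 0.11203234417267506 [  9.95720719  25.86071063 -27.68063171 124.42637229  36.13060503
  24.2790656  -43.16976928]
```

To row units: -17.3 mm / 600 = -0.0288, 14.4 mm / 600 = 0.024, -3.5 degrees / 180 = -0.0194.

carry_out --commands '[[[0, -0.0038, 0.0027, -0.0028, 0, 0, 5], [0, -0.0077, 0.0053, -0.0056, 0, 0, 5], [0, -0.0113, 0.0083, -0.0083, 0, 0, 5], [0, -0.015, 0.0113, -0.0111, 0, 0, 5], [0, -0.0187, 0.0143, -0.0139, 0, 0, 5], [0, -0.0222, 0.0175, -0.0167, 0, 0, 5], [0, -0.0255, 0.0207, -0.0194, 0, 0, 5], [0, -0.0288, 0.024, -0.0222, 0, 0, 5]]]'

```text
time: 20.1
tcp_pos: [0.4944, 0.0534, 0.0754]
ee_rot: [163.8, 0.0, 93.0]
contact_force: [-2.1, -2.1, 12.6]
finger_gap: 0.0084
finger_force: 40.7
```

```bash
python3 b.py
```

```text
[0.48942346 0.05314543 0.09267144] [1.63791427e+02 4.45469584e-03 9.30278805e+01] [-2.13555007 -2.1393114  12.60220063]
bin deg 23.6640860681255 0.11190037096828703 [  0.71050433  25.02755735 -15.46668196 131.22638734  47.63643075
  12.36099633 -55.09935516]
```

To row units: -10.1 mm / 600 = -0.0168, -5.2 mm / 600 = -0.0087, 5 degrees / 180 = 0.0278.

carry_out --commands '[[[0, -0.0028, 0.0022, 0.0056, 0, 0, 5], [0, -0.0057, 0.0043, 0.0111, 0, 0, 5], [0, -0.0087, 0.0065, 0.0167, 0, 0, 5], [0, -0.0113, 0.0087, 0.0206, 0, 0, 5], [0, -0.0142, 0.011, 0.0244, 0, 0, 5], [0, -0.0168, 0.0133, 0.0278, 0, 0, 5], [0, -0.0168, 0.0133, 0.0278, 0, 0, 5], [0, -0.0168, 0.0133, 0.0278, 0, 0, 5]]]'

```text
time: 20.9
tcp_pos: [0.4868, 0.0531, 0.0645]
ee_rot: [168.9, 0.0, 93.0]
contact_force: [-2.1, -0.7, 8.4]
finger_gap: 0.0086
finger_force: 41.2
```

```bash
python3 b.py; python3 - <<'E'
from h import *
for c in ['scene','top']:
    im=capture(c);cv2.imwrite(f'pics/{c}4.png',im[:,:,::-1])
    for q in ['jar','tin','canister','bin_in','bin_handle','bin_hinge']:
        print(c,q,[np.round(d['centre'],4).tolist() for d in models.spot_point(q,c)[:1]])
a=cv2.imread('pics/scene4.png')[80:280,260:460]
cv2.imwrite('pics/c4.png',cv2.resize(a,(600,600)))
E
```

```text
[0.48332337 0.05291175 0.08212942] [1.68872217e+02 3.43513370e-03 9.30329522e+01] [-2.13106552 -0.68744972  8.40618821]
bin deg 29.908915397980888 0.11171587860824668 [  6.99863733  27.54118454 -24.07865617 128.12979441  41.08357649
  19.85669631 -48.62475416]
scene jar []
scene tin [[0.7357, 0.2671, 0.1108]]
scene canister []
scene bin_in [[0.614, 0.0623, 0.0497]]
scene bin_handle [[0.4819, 0.0515, 0.0831]]
scene bin_hinge []
top jar [[0.6134, 0.0585, 0.0528]]
top tin [[0.6192, -0.0003, 0.0519]]
top canister [[0.6121, 0.1262, 0.0547]]
top bin_in [[0.613, 0.0564, 0.057]]
top bin_handle [[0.6172, 0.0011, 0.0552]]
top bin_hinge [[0.5805, 0.0578, 0.0245]]
```

View pics/c4.png

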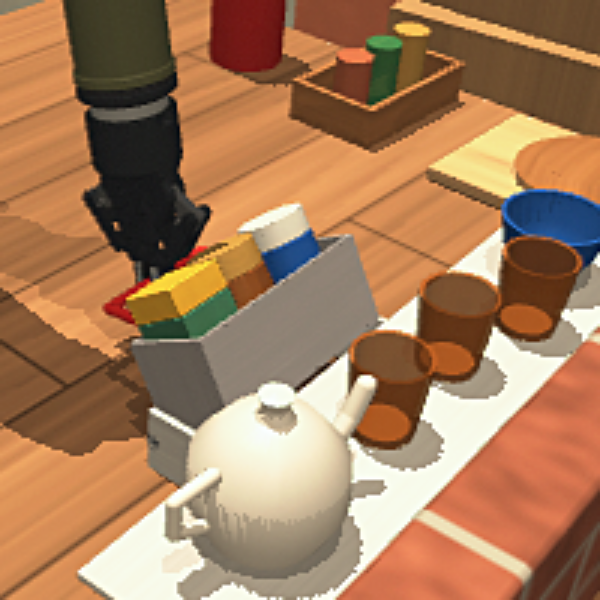

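carry_out --commands '[[[0, 0, 0, 0, 0, 0, 5], [0, 0, 0, 0, 0, 0, 5], [0, 0, 0, 0, 0, 0, 5], [0, 0, 0, 0, 0, 0, 5]]]'

```text
time: 22.0
tcp_pos: [0.4869, 0.0531, 0.0645]
ee_rot: [168.9, 0.0, 93.0]
contact_force: [-2.3, -1.2, 9.2]
finger_gap: 0.0084
finger_force: 41.2
```

```bash
python3 b.py; python3 -c "
from workcell import robot;print(robot.job_done())"
```

```text
[0.48338146 0.05290392 0.08220196] [1.68860267e+02 9.21321024e-03 9.30355212e+01] [-2.30205273 -1.15961943  9.24161759]
bin deg 29.86222113883982 0.11169882064569014 [  6.98811262  27.53218047 -24.06638694 128.12806823  41.08570447
  19.85386999 -48.62376652]
the job is handed in; nothing more can be done
None
```

The jar and the tin stand in the bin in one row with the canister. I handed the job in at about 22 s with the gripper holding the bin at about 30° (29.9° worked out from the arm pose); the hand-in returned no verdict.

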